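# Hold down the recessed reset button of a sign controller

### The job

Reset the LED sign controller on the test board: take the long slim screwdriver out of the rack, reach its shaft down through the reset opening in the controller's lid (of the two openings, the one nearer the cable glands) and push the button at the bottom fully down without forcing it. Do not press the button in the other opening, and leave the other tools and clutter where they are. Finish while still gripping the screwdriver and holding the reset button down with it; do not let go.

Things in the scene. Friction and masses are not known exactly. Their poses are not given: they have to be found in the camera images.
- slim_driver_grip (a point): centre of the handle of the long slim screwdriver, which hangs upright, tip down, in any one of the rack's three holes, its handle standing on the top plate. Black handle 18 x 18 mm square (sides parallel to the rack's x and y at the start), 80 mm high, this point half-way up; below it, on the same axis, a straight round steel shaft, 5 mm thick, 85 mm long. z up. About 60 g.
- slim_driver_tip (a point): centre of the flat lower end of the slim screwdriver's shaft, 125 mm below slim_driver_grip along its axis
- rack: screwdriver rack of dark folded steel, fixed to the bench: top plate 70 mm (x) by 200 mm (y), 4 mm thick, its top face 100 mm above the bench, on two end plates, open at front and back so that the shafts are seen. Three 11 mm holes along its y axis at y = -62, 0 and +62 mm. Origin at bench level under the plate's centre.
- testboard: sign test board, fixed: plywood 160 (x) by 370 (y) by 12 mm, origin at bench level under its centre. On its +y half the LED controller, a grey finned box 100 (x) by 150 (y) mm, flat lid 67 mm above the bench, three black cable glands on its +y end, two round openings with thin steel rims in the lid. On its -y half a bare metal power supply, 48 mm above the bench, a roll of tape on it.
- reset_mouth (a point): centre of the reset opening at the lid's surface, 67 mm above the bench: a round vertical bore of 14 mm diameter, at x = -15 mm, y = +125 mm of the test board, the opening nearer the cable glands (25 mm from that end of the controller). The white button cap, 11.6 mm across, lies 26 mm down inside it.
- reset_button (a joint): travel of the reset button, m: 0 released, 0.006 fully down, moving straight down. Its spring takes about 1.8 N to start and 6 N fully down, then a hard stop; it comes back up by itself when let go.
- mode_mouth (a point): centre of the other opening at the lid's surface, of the same shape and with a like button under it, 92 mm from reset_mouth towards the power supply: not to be used
- mode_button (a joint): travel of the button in the other opening, m: 0 released, 0.006 fully down
- thick_driver: bystander: big screwdriver in the rack, handle 30 mm square and 78 mm high, shaft 9 mm thick and 85 mm long; origin at the handle's underside
- stubby_driver: bystander: stubby screwdriver in the rack, handle 30 mm square and 45 mm high, shaft 7 mm thick and 22 mm long; origin at the handle's underside
- tape: bystander: roll of clear tape, 90 mm across and 24 mm high, lying on the power supply; origin under its centre
- hammer: bystander: claw hammer lying on the bench at the robot's right, 290 mm long
- carton: bystander: cardboard carton of nails, 60 x 95 x 65 mm high, beyond the test board; origin under its centre
- multimeter: bystander: multimeter lying on its back beyond the test board, 150 x 78 x 40 mm high; origin under its centre
- putty_knife: bystander: putty knife lying flat beyond the rack, 230 mm long, white handle
There are look-alikes about, which are no part of the job. What is shaped like the part that bears slim_driver_grip but red or yellow is not meant.

How it is judged:
On the way:
1. the slim screwdriver is in the gripper, drawn out of the rack (its tip above the rack's top plate) (contact force between the fingers and slim_driver above 2 N and z of slim_driver_tip in the frame of rack above 0.102 m), for 0.1 s.
At the end, for the whole second after the job is handed in: the reset button is held at least 4 mm down (of 6 mm) by the slim screwdriver: its tip inside the reset opening (within 8 mm of its axis) and pushing on the button with more than 1.5 N, the fingers gripping the screwdriver, all through the last second (value of joint reset_button above 0.004 m and contact force between slim_driver and reset_button above 1.5 N and horizontal distance between slim_driver_tip and reset_mouth below 0.008 m and contact force between the fingers and slim_driver above 2 N); the arm keeps its last pose, push and grip.
It fails at once if the button in the other opening is pressed more than 2 mm (value of joint mode_button above 0.002 m).
It fails at once if the reset button is forced: pushed with more than 40 N (contact force between slim_driver and reset_button above 40 N).
It fails at once if another tool or piece of clutter is moved more than 30 mm (distance of any of thick_driver, stubby_driver, tape, hammer, carton, multimeter, putty_knife from where it was at the start of the episode above 0.03 m).
It also fails if it takes over 48 s, if anything falls off the work surface, if the arm or the gripper's body presses on something with over 40 N, if the wrist force passes 120 N, or if a joint passes its speed limit or range.

### The arm

A 7-joint arm with a two-finger parallel gripper is mounted at the origin on the work surface. World frame = base frame: x ahead of the robot, y to its left, z up, the work surface at z = 0. Lengths are in m, angles in rad, forces in N, time in s.
With the tool pointing down it reaches from about 0.4 to 0.85 m from the base axis. Payload 4.5 kg.
Tool frame: the origin (TCP) lies midway between the tips of the shut fingers; the grasp point (between the pads) lies 19 mm behind it; y points along the fingers, z is the direction in which the jaws open and shut, and the axes are right-handed (so a half turn about y gives the same grasp; the last joint's range is limited). The gripper opens to 88 mm and grips with 3 to 60 N. Pads are 18 mm wide; open, the fingers measure 123 mm over their backs; the gripper's body (75 mm by 187 mm) begins 45 mm behind the grasp point.
Start: joints at [-1.256, 0.689, -0.195, 1.565, 0.157, 0.902, -0.215], TCP at [0.173, 0.601, 0.203] pointing down, gripper open.
Joint ranges: [-3.01, 3.01], [-0.46, 2.08], [-1.47, 1.51], [0.13, 2.56], [-1, 4.14], [0.04, 2.09], [-2.66, 2.66]. Speed limits (rad/s): [2.57, 2.57, 3.14, 3.14, 3.14, 3.14, 3.14].

### API

Orientations are given as a unit quaternion [x, y, z, w].
In Python, from plant import r, snapshot, get_calibration, job, boxes_of gives the robot as it stands. The module is installed in compiled form; this text tells all that it offers.
- The arm moves only by the shell command python3 -m handwheel 'ROWS' [OPENING] [FORCE]. ROWS is JSON, a list that holds one entry, the list of rows, each a list of 6 numbers: the shift along the tool's x, y, z as a fraction of full scale, then the turn, a rotation vector about the tool's x, y, z as a fraction of full scale. In form: [[[x, y, z, wx, wy, wz], ...]]. A call has 1 to 12 rows; each row is the pose to reach, as a shift and turn from the pose commanded when the call began, along the tool's axes at that moment, turning the shorter way round; what a row does not reach only later rows make up. Full scale, the value 1, is 100 cm for a shift and 180 degrees for a turn. A row lasts 1/12 s, in which the tool goes at most 41.7 mm and 7.16 degrees, less where a joint would pass 70% of its speed; a pose out of reach is approached as far as the arm can. A call with a number of a shift or a turn outside -1 to 1 is refused whole. A call with a gripper value outside its range is refused whole. OPENING is the opening, from -1 (shut) to 1 (fully open), set as the call begins (- or left out, the last holds). The fingers move at their own pace and stop on an object; FORCE is the grip in N (left out, the last holds). Time passes only in rows, so rows that repeat a pose let the fingers close. It gives the time, the measured TCP pose, the force and the opening at its end, in the units of the state.
- r.get_state(): the state, without advancing time (a new reading comes with each control period).
- snapshot(name): name is "side" or "top" or "wrist"; returns the picture (384x512x3 uint8, red, green, blue); there is no depth.
- get_calibration(name): a dict with "fx", "fy", "cx", "cy" (pixels), "k1" (the pictures are not rectified: a ray, as slopes to the right and down, at radius r is drawn at 1 + k1 r^2 times it, then the intrinsics apply), "T" (4x4, takes a point from camera to world coordinates). Camera axes: x right, y down, z forward; pixel columns grow to the right and rows downward; lengths in m; the calibration is good to about 2 mm. A picture is of the moment at which its call begins: read the wrist's pose just before it. get_calibration takes no time and is no camera call; for the wrist camera it gives the pose at the moment of the call.
- job.finish_job(): hands the job in, once; it reports no verdict.
Trained networks look in the newest picture that a camera, given by its name, has taken for a name from the list of things; names that differ only in an ending like _2 or _b are one class to them, and where a whole thing is asked for, a point or a joint stands for the part that bears it (a point fixed in the world has none). Each returns a list of dicts, best first, with "confidence" (0 to 1); they miss things now and then, are a little off and sometimes report something else, mostly with a low value. They report only what shows in the picture. A call takes as long as a camera call. They do not tell look-alikes from the thing itself.
- boxes_of(thing, camera): "bbox" ([left, top, right, bottom] in pixels, round what is visible of it).
The state is a dict: "clock": time; "q": joint angles; "qd": joint speeds; "joint_torque": joint torques, N m; "tool_pos": TCP position; "eef_rot": TCP orientation; "contact_force": force on the tool from outside, world axes, zero at the start; "moment": the same for the moment, N m; "opening": opening from 0.0 (shut) to 1.0 (fully open).
Only numpy, scipy, OpenCV 4.12 (cv2) and the standard library are available. Lean on these libraries where they do the work, as an engineer would, in place of code of your own. Each camera call takes 0.05 s, during which the arm holds its last target. There are 200 camera calls.

## Working session

There is one attempt and no reset: what is moved stays moved. The work goes in short steps, Python scripts to look and compute and a shell command to move; the robot and the scene stay as the last step left them, time stands still between calls to the robot, and variables do not carry over. Pictures are saved under pics/ and viewed, about 8 in all and at most 12, crops included, and the job is handed in when it is done.

```bash
mkdir -p pics; cat > h.py <<'E'
import numpy as np, cv2
from plant import r, snapshot, get_calibration, job, boxes_of
from scipy.spatial.transform import Rotation as R
def ray(c,u,v):
    K=np.array([[c['fx'],0,c['cx']],[0,c['fy'],c['cy']],[0,0,1]]);
    d=np.array([(u-c['cx'])/c['fx'],(v-c['cy'])/c['fy']]); s=d.copy()
    for _ in range(20): s=d/(1+c['k1']*(s@s))
    T=np.array(c['T']); return T[:3,3],T[:3,:3]@np.array([*s,1])
def atz(c,u,v,z):
    o,d=ray(c,u,v); return o+d*(z-o[2])/d[2]
def proj(c,p):
    T=np.array(c['T']); q=T[:3,:3].T@(np.array(p)-T[:3,3]); s=q[:2]/q[2]; s=s*(1+c['k1']*(s@s))
    return np.array([s[0]*c['fx']+c['cx'],s[1]*c['fy']+c['cy']])
def save(n,im): cv2.imwrite('pics/'+n,im[:,:,::-1])
def st():
    s=r.get_state(); print(s['clock'],np.round(s['tool_pos'],4),'\n',np.round(R.from_quat(s['eef_rot']).as_matrix(),3),'F',np.round(s['contact_force'],1),s['opening']); return s
E
python3 - <<'E'
from h import *
np.set_printoptions(suppress=True,precision=4)
s=st()
for n in('side','top','wrist'):
    im=snapshot(n); save(n+'0.png',im); c=get_calibration(n); print(n,{k:c[k] for k in c if k!='T'},np.array(c['T']))
    for t in ('slim_driver_grip','rack','testboard'):
        if n!='wrist' : print(t,[(np.round(b['bbox']),round(b['confidence'],2)) for b in boxes_of(t,n)])
E
```

```text
0.0 [0.1731 0.5999 0.2017] 
 [[ 0.961 -0.     0.277]
 [-0.277 -0.002  0.961]
 [ 0.    -1.    -0.002]] F [-0.5  0.2 -0.3] 1.0036714094528594
side {'fx': 365.97453903869217, 'fy': 365.97453903869217, 'cx': 250.50429949237628, 'cy': 192.0054637118051, 'k1': -0.05255040133050988} [[-0.8607 -0.3614  0.3585  0.1679]
 [-0.5087  0.5849 -0.6317  0.6868]
 [ 0.0186 -0.7262 -0.6873  0.958 ]
 [ 0.      0.      0.      1.    ]]
slim_driver_grip [(array([194., 263., 202., 286.]), 0.75), (array([225., 270., 235., 293.]), 0.63), (array([206., 237., 210., 264.]), 0.54)]
rack [(array([200., 264., 259., 350.]), 0.9)]
testboard [(array([254., 176., 354., 240.]), 0.89)]
top {'fx': 380.30390450150554, 'fy': 380.30390450150554, 'cx': 260.20033142287184, 'cy': 191.3938138879701, 'k1': 0.005703284245581198} [[-0.0248 -0.9806  0.1943  0.3947]
 [-0.9994  0.0199 -0.0275 -0.0892]
 [ 0.0231 -0.1949 -0.9806  1.197 ]
 [ 0.      0.      0.      1.    ]]
slim_driver_grip [(array([115., 202., 133., 210.]), 0.7), (array([119., 238., 131., 247.]), 0.52), (array([147., 194., 159., 207.]), 0.46)]
rack [(array([ 93., 228., 177., 261.]), 0.84)]
testboard [(array([119., 238., 131., 243.]), 0.61), (array([236., 201., 366., 290.]), 0.57)]
wrist {'fx': 326.9988515177392, 'fy': 326.9988515177392, 'cx': 254.77093820072977, 'cy': 192.21645196439175, 'k1': -0.022627503148063936} [[ 0.2761  0.913   0.3003  0.0955]
 [ 0.9611 -0.2621 -0.0867  0.623 ]
 [-0.0004  0.3126 -0.9499  0.3843]
 [ 0.      0.      0.      1.    ]]
```

View pics/top0.png

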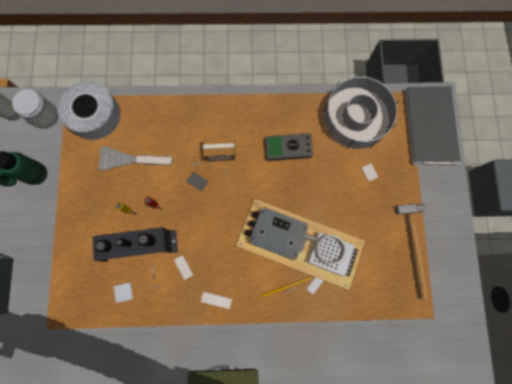

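View pics/side0.png

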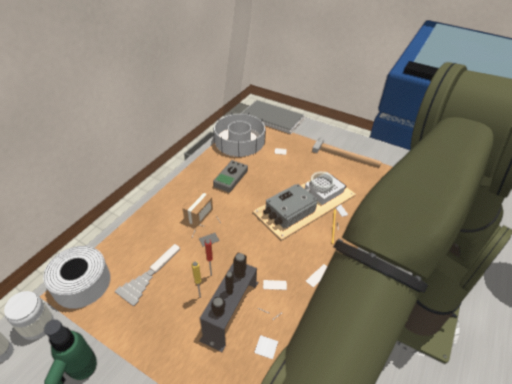

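The top view shows three black handles in the rack at about (101,246), (123,242) and (147,238). There are look-alikes in yellow (125,208) and red (152,203), both outside the rack. The controller is at (277,233), with its glands at (252,222). Next is one close crop, to pick the slim handle among the three.

```bash
python3 - <<'E'
from h import *
a=cv2.imread('pics/top0.png');b=cv2.imread('pics/side0.png')
A=cv2.resize(a[220:270,85:185],(800,400),interpolation=cv2.INTER_CUBIC)
B=cv2.resize(b[245:355,190:270],(400,550),interpolation=cv2.INTER_CUBIC)
C=cv2.resize(a[195:295,230:370],(392,280),interpolation=cv2.INTER_CUBIC)
o=np.zeros((600,800,3),np.uint8); o[:550,:400]=B; o[:200,400:]=cv2.resize(A,(400,200)); o[220:500,400:792]=C
o=np.clip(o.astype(float)*1.7,0,255).astype(np.uint8)
cv2.imwrite('pics/crop1.png',o)
E
```

```text
(no output)
```

View pics/crop1.png

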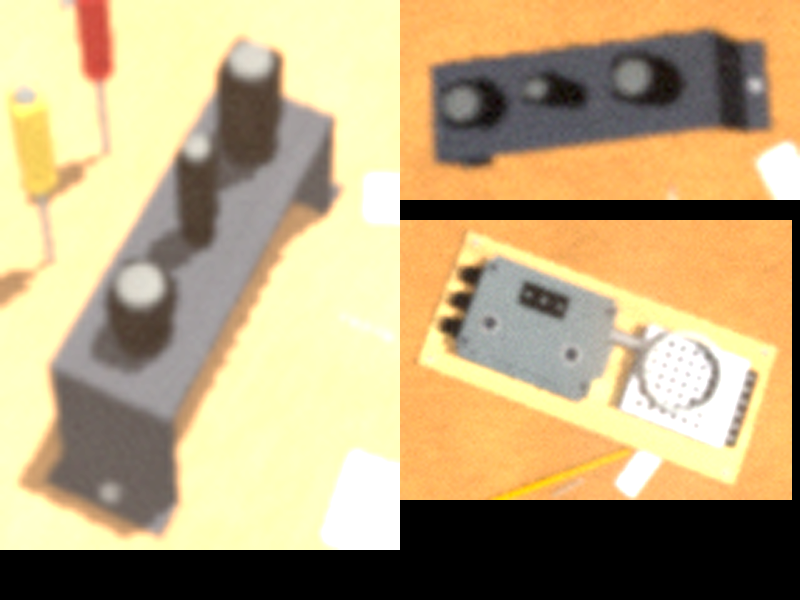

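The slim driver is in the middle hole: it has the narrow handle, the stubby is at the left and the thick one at the right. In the top picture its cap is at about (119.3,242.5). The reset opening, nearer the glands, is at (262.1,231.4) and the mode opening at (291.1,242.9).

```bash
python3 - <<'E'
from h import *
np.set_printoptions(suppress=True,precision=4)
c=get_calibration('top'); d=get_calibration('side')
print('slim',atz(c,119.3,242.5,.184), atz(d,190+198/5,245+148/5,.184))
print('stubby',atz(c,100.8,246,.149),atz(d,190+140/5,245+285/5,.149))
print('thick',atz(c,143.3,239.5,.182),atz(d,190+252/5,245+62/5,.182))
print('reset',atz(c,262.1,231.4,.067),'mode',atz(c,291.1,242.9,.067))
print('yellow top',atz(d,190+28/5,245+98/5,.1),'foot',atz(d,190+50/5,245+262/5,0.),'red foot',atz(d,190+106/5,245+152/5,0))
w=get_calibration('wrist');s=r.get_state();Rt=R.from_quat(s['eef_rot']).as_matrix();T=np.array(w['T'])
print('cam in tool',Rt.T@(T[:3,3]-s['tool_pos']));print(Rt.T@T[:3,:3])
E
```

```text
slim [0.4663 0.2551 0.184 ] [0.4639 0.2599 0.184 ]
stubby [0.4606 0.3161 0.149 ] [0.4584 0.322  0.149 ]
thick [0.4728 0.1935 0.182 ] [0.4693 0.2    0.182 ]
reset [ 0.4974 -0.1236  0.067 ] mode [ 0.4615 -0.2084  0.067 ]
yellow top [0.5957 0.2357 0.1   ] foot [0.5652 0.2698 0.    ] red foot [0.5808 0.1904 0.    ]
cam in tool [-0.0809 -0.1818  0.0001]
[[-0.0011  0.9499  0.3126]
 [ 0.0003 -0.3126  0.9499]
 [ 1.      0.0011  0.    ]]
```

View pics/wrist0.png

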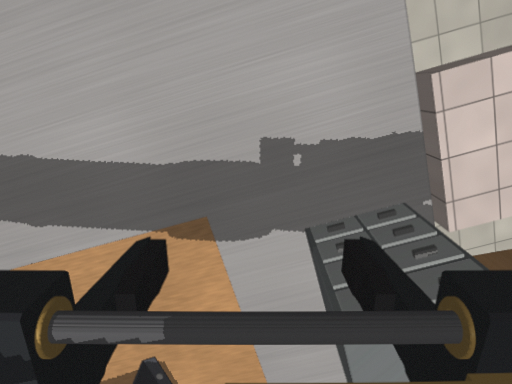

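The wrist view only shows bench and the open fingers. Now I'll move above the slim driver, with the jaws along rack x (yaw about 5.5°).

```bash
python3 -m handwheel '[[[0.05,-0.07,-0.03,0,0.04,0],[0.376,-0.07,-0.248,0,0.38,0],[0.376,-0.07,-0.248,0,0.38,0],[0.376,-0.07,-0.248,0,0.38,0],[0.376,-0.07,-0.248,0,0.38,0],[0.376,-0.07,-0.248,0,0.38,0],[0.376,-0.07,-0.248,0,0.38,0],[0.376,-0.07,-0.248,0,0.38,0],[0.376,-0.07,-0.248,0,0.38,0],[0.376,-0.07,-0.248,0,0.38,0],[0.376,-0.07,-0.248,0,0.38,0],[0.376,-0.07,-0.248,0,0.38,0]]]' 1
python3 - <<'E'
from h import *
st(); w=get_calibration('wrist'); im=snapshot('wrist'); save('wrist1.png',im)
print(proj(w,[.466,.256,.184]),proj(w,[.465,.258,.184]))
print([(np.round(b['bbox'],1),round(b['confidence'],2)) for b in boxes_of('slim_driver_grip','wrist')])
E
```

```text
clock: 1.45
tool_pos: [0.4712, 0.2505, 0.2736]
eef_rot: [-0.521, 0.476, -0.48, 0.521]
contact_force: [-0.4, -0.5, 0.6]
opening: 0.999
1.45 [0.4712 0.2505 0.2736] 
 [[ 0.085  0.005  0.996]
 [-0.996 -0.003  0.085]
 [ 0.004 -1.     0.005]] F [-0.4 -0.5  0.6] 0.9989933349261149
[248.26330058 176.4240698 ] [247.28770542 174.09075893]
[(array([320.7, 135.7, 372.3, 175.2]), 0.75), (array([241.9, 146.5, 263.4, 180.5]), 0.74), (array([327.7, 192.8, 368.5, 238.5]), 0.73)]
```

View pics/wrist1.png

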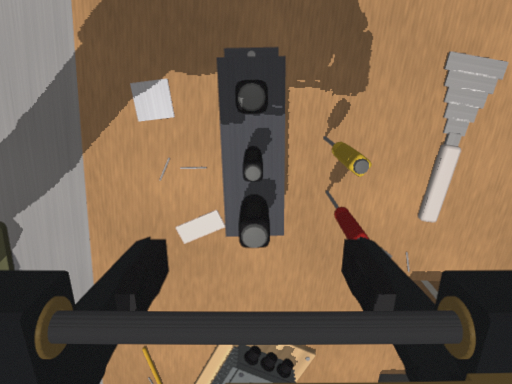

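The wrist view shows the slim driver's cap at about (253,172) and its base at (252,148). The thick driver is at (255,232) and the stubby at (251,96). The yellow and red drivers stand clear of the rack. The rack's axis is nearly vertical in the image.

```bash
python3 - <<'E'
from h import *
w=get_calibration('wrist'); p=atz(w,253,172,.184); print(p, atz(w,252,149,.104))
s=r.get_state(); M=R.from_quat(s['eef_rot']).as_matrix()
a=np.degrees(np.arctan2(*(atz(w,251.5,58,.1)-atz(w,255,235,.1))[:2]))
print('rack y yaw',-a)
p[2]=.150-.019; print('shift',M.T@(p-s['tool_pos']), 'z-yaw',np.degrees(np.arctan2(M[1,2],M[0,2])))
E
```

```text
[0.46588639 0.26556191 0.184     ] [0.4640875 0.2700897 0.104    ]
rack y yaw 6.270517297666718
shift [-0.01036427  0.14190369 -0.00109809] z-yaw 5.168057272249631
```

```bash
python3 -m handwheel '[[[-0.004,0.03,0,0,0.006,0],[-0.004,0.06,0,0,0.006,0],[-0.004,0.06,0,0,0.006,0],[-0.004,0.06,0,0,0.006,0]]]' 1
python3 - <<'E'
from h import *
s=st(); w=get_calibration('wrist'); im=snapshot('wrist'); save('wrist2.png',cv2.resize(im[60:260,150:360],(630,600),interpolation=cv2.INTER_CUBIC))
print(proj(w,[.466,.262,.184]))
print([(np.round(b['bbox'],1),round(b['confidence'],2)) for b in boxes_of('slim_driver_grip','wrist')])
E
```

```text
clock: 1.88
tool_pos: [0.4631, 0.2633, 0.2117]
eef_rot: [0.521, -0.48, 0.479, -0.519]
contact_force: [0.9, 0.5, 0.2]
opening: 0.998
1.8833 [0.4631 0.2633 0.2117] 
 [[ 0.081 -0.004  0.997]
 [-0.997 -0.001  0.081]
 [ 0.001 -1.    -0.004]] F [0.9 0.5 0.2] 0.9984488066204258
[258.22232703 211.33806981]
[(array([250. , 172.8, 273.1, 221.4]), 0.9), (array([344.1, 155.9, 401.6, 217.9]), 0.7), (array([445. ,  58.9, 509.3, 249.4]), 0.41)]
```

View pics/wrist2.png

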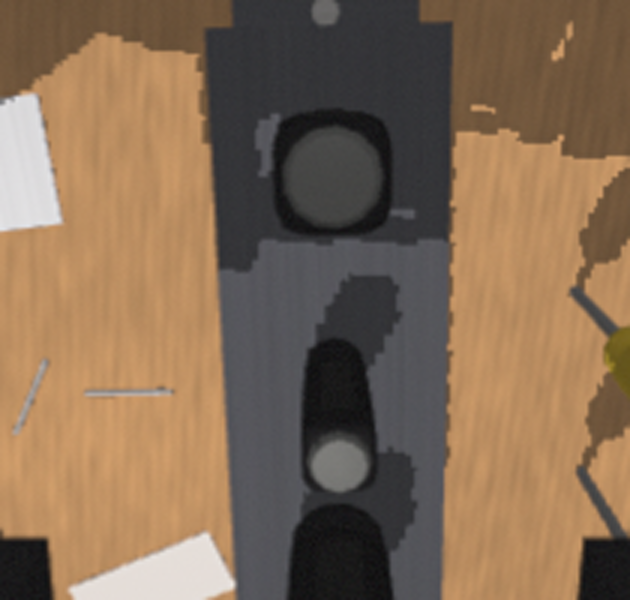

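The slim cap is at full-frame (263,215), about +3 mm in x and −3 mm in y from my estimate. That agrees with the other cameras at about (0.467, 0.2595). I'll descend with that correction.

```bash
python3 -m handwheel '[[[0.0035,0.01,0.003,0,0,0],[0.0035,0.04,0.003,0,0,0],[0.0035,0.07,0.003,0,0,0],[0.0035,0.08,0.003,0,0,0],[0.0035,0.08,0.003,0,0,0],[0.0035,0.08,0.003,0,0,0]]]' 1
python3 - <<'E'
from h import *
s=st()
E
python3 -m handwheel '[[[0,0,0,0,0,0],[0,0,0,0,0,0],[0,0,0,0,0,0],[0,0,0,0,0,0],[0,0,0,0,0,0],[0,0,0,0,0,0],[0,0,0,0,0,0],[0,0,0,0,0,0],[0,0,0,0,0,0],[0,0,0,0,0,0]]]' -1 40
python3 - <<'E'
from h import *
s=st(); w=get_calibration('wrist'); im=snapshot('wrist'); save('wrist3.png',im)
E
```

```text
clock: 2.48
tool_pos: [0.4692, 0.2589, 0.1331]
eef_rot: [-0.519, 0.48, -0.48, 0.519]
contact_force: [-0.4, -0.3, -0.2]
opening: 1.002
2.4833 [0.4692 0.2589 0.1331] 
 [[ 0.077  0.001  0.997]
 [-0.997  0.     0.077]
 [-0.    -1.     0.001]] F [-0.4 -0.3 -0.2] 1.002198248803512
clock: 3.32
tool_pos: [0.4686, 0.2588, 0.1325]
eef_rot: [0.519, -0.48, 0.48, -0.519]
contact_force: [0.2, -0.7, 0.3]
opening: 0.265
3.3167 [0.4686 0.2588 0.1325] 
 [[ 0.077 -0.     0.997]
 [-0.997 -0.     0.077]
 [ 0.    -1.    -0.   ]] F [ 0.2 -0.7  0.3] 0.26504109057144876
```

View pics/wrist3.png

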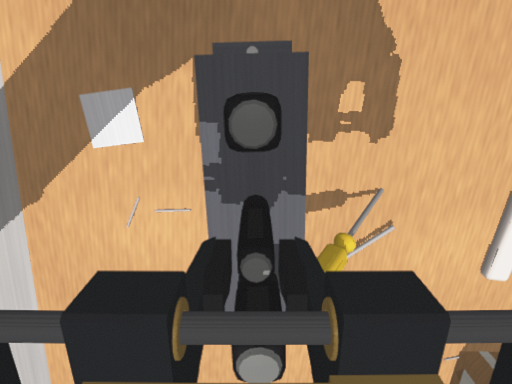

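The cap at (256,266) sits between the fingers, which are still closing. A finger or the gripper body seems to have brushed the yellow look-alike.

```bash
python3 -m handwheel '[[[0,0,0,0,0,0],[0,0,0,0,0,0],[0,0,0,0,0,0],[0,0,0,0,0,0],[0,0,0,0,0,0],[0,0,0,0,0,0]]]' -1 40
python3 -m handwheel '[[[0,-0.02,0,0,0,0],[0,-0.05,0,0,0,0],[0,-0.08,0,0,0,0],[0,-0.12,0,0,0,0],[0,-0.16,0,0,0,0],[0,-0.19,0,0,0,0],[0,-0.19,0,0,0,0],[0,-0.19,0,0,0,0]]]' -1 40
python3 - <<'E'
from h import *
s=st(); im=snapshot('side'); c=get_calibration('side')
i2=snapshot('wrist')
p=proj(c,[.468,.259,.28]); print(p)
u,v=p.astype(int); a=im[max(0,v-90):v+90,u-70:u+110]; a=np.clip(a*1.5,0,255).astype(np.uint8)
o=np.zeros((384,384+512,3),np.uint8); o[:384,:384]=cv2.resize(a,(384,384)); o[:,384:]=i2
save('lift.png',cv2.resize(o,(798,342)))
E
```

```text
clock: 3.87
tool_pos: [0.4685, 0.2588, 0.1325]
eef_rot: [0.519, -0.48, 0.48, -0.519]
contact_force: [0.7, -0.5, 0.0]
opening: 0.2
clock: 4.53
tool_pos: [0.4693, 0.2592, 0.324]
eef_rot: [-0.518, 0.48, -0.481, 0.52]
contact_force: [-0.2, 0.8, -2.1]
opening: 0.198
4.5333 [0.4693 0.2592 0.324 ] 
 [[ 0.077  0.003  0.997]
 [-0.997  0.002  0.077]
 [-0.002 -1.     0.003]] F [-0.2  0.8 -2.1] 0.1982821118807685
[227.42358388 249.89635506]
```

View pics/lift.png

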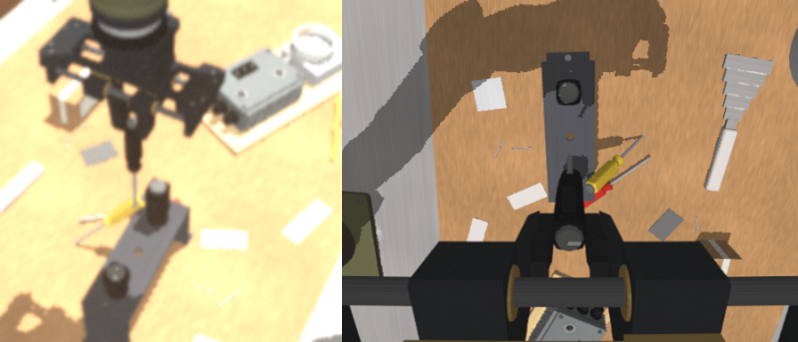

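The gripper holds the driver (opening 17.5 mm). The side inset shows it hanging free above the rack with the hole empty, and the thick and stubby drivers are still standing. Now I'll carry it to just short of the reset opening and look.

```bash
python3 -m handwheel '[[[0.03,0,0,0,0,0],[0.07,0,0,0,0,0],[0.11,0,0,0,0,0],[0.15,0,0,0,0,0],[0.19,0,0,0,0,0],[0.23,0,0,0,0,0],[0.27,0,0,0,0,0],[0.31,0,0,0,0,0],[0.34,0,0,0,0,0],[0.35,0,0,0,0,0],[0.35,0,0,0,0,0],[0.35,0,0,0,0,0]]]' -1 40
python3 -m handwheel '[[[0,0.06,0,0,0,0],[0,0.06,0,0,0,0],[0,0.06,0,0,0,0],[0,0.06,0,0,0,0],[0,0.06,0,0,0,0]]]' -1 40
python3 - <<'E'
from h import *
s=st(); w=get_calibration('wrist'); im=snapshot('wrist')
tip=np.array(s['tool_pos'])-[0,0,.1135]
print('tip pred',proj(w,tip),'cap',proj(w,tip+[0,0,.165]),'reset',proj(w,[.4974,-.1236,.067]),'mode',proj(w,[.4615,-.2084,.067]))
save('w5.png',cv2.resize(im[50:350,130:430],(600,600),interpolation=cv2.INTER_CUBIC))
E
```

```text
clock: 5.63
tool_pos: [0.4949, -0.0891, 0.3211]
eef_rot: [0.519, -0.481, 0.479, -0.519]
contact_force: [-0.3, 0.4, -0.8]
opening: 0.199
clock: 6.05
tool_pos: [0.4966, -0.0888, 0.2634]
eef_rot: [-0.519, 0.479, -0.48, 0.52]
contact_force: [0.7, -0.6, -0.7]
opening: 0.198
6.05 [ 0.4966 -0.0888  0.2634] 
 [[ 0.08   0.001  0.997]
 [-0.997  0.     0.08 ]
 [-0.    -1.     0.002]] F [ 0.7 -0.6 -0.7] 0.1976411313700707
tip pred [254.05211019 176.0494853 ] cap [253.79941324 271.94549558] reset [252.46633677 185.59360633] mode [219.53259621 246.18898181]
```

View pics/w5.png

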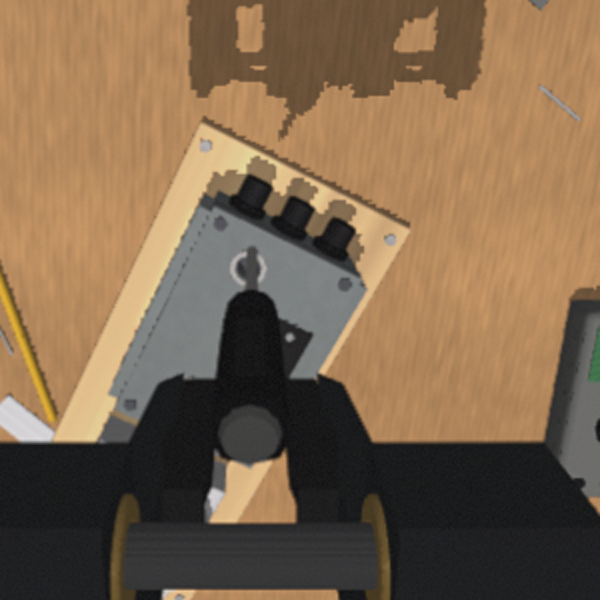

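The shaft tip is at full-frame (256,175) and the reset rim at (254,184). Both lie within about 2 px of their predictions. The glands are just above, so this is the right opening.

```bash
python3 - <<'E'
from h import *
w=get_calibration('wrist');s=r.get_state();M=R.from_quat(s['eef_rot']).as_matrix()
t=atz(w,256,175,s['tool_pos'][2]-.1135); m=atz(w,254,184,.067); print(t,m,M.T@(m-t))
E
```

```text
[ 0.49871582 -0.08811851  0.15022741] [ 0.49955667 -0.12205892  0.067     ] [ 0.03390334  0.08322148 -0.0020514 ]
```

```bash
python3 -m handwheel '[[[0.034,0,-0.002,0,0,0],[0.034,0.03,-0.002,0,0,0],[0.034,0.06,-0.002,0,0,0],[0.034,0.065,-0.002,0,0,0],[0.034,0.065,-0.002,0,0,0],[0.034,0.065,-0.002,0,0,0],[0.034,0.065,-0.002,0,0,0]]]' -1 40
python3 - <<'E'
from h import *
s=st(); w=get_calibration('wrist'); im=snapshot('wrist')
tip=np.array(s['tool_pos'])-[0,0,.1135]
print('tip pred',proj(w,tip),'reset',proj(w,[.4985,-.1228,.067]))
a=cv2.resize(im[120:220,200:310],(660,600),interpolation=cv2.INTER_CUBIC)
save('w6.png',np.clip(a*1.3,0,255).astype(np.uint8))
E
```

```text
clock: 6.68
tool_pos: [0.4979, -0.1242, 0.1993]
eef_rot: [-0.518, 0.479, -0.481, 0.52]
contact_force: [0.3, -0.5, -1.1]
opening: 0.199
6.6833 [ 0.4979 -0.1242  0.1993] 
 [[ 0.078  0.004  0.997]
 [-0.997 -0.     0.078]
 [ 0.001 -1.     0.004]] F [ 0.3 -0.5 -1.1] 0.1993653021912888
tip pred [253.81506416 175.95110363] reset [254.54897269 169.58811697]
```

View pics/w6.png

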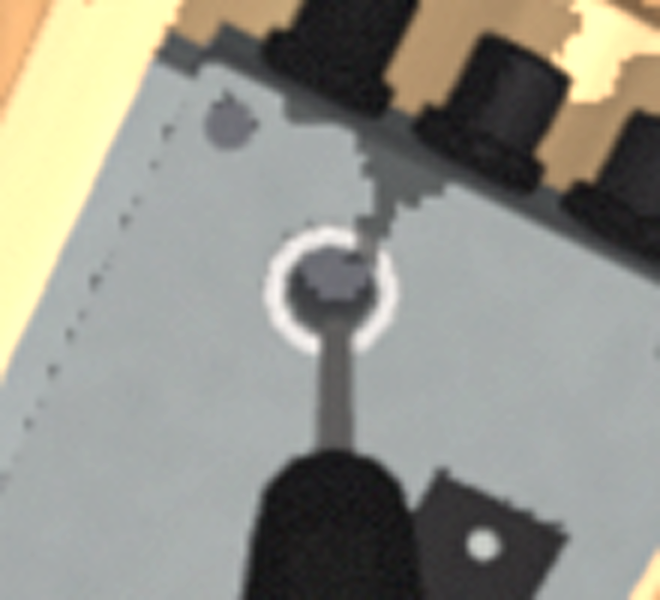

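The rim centre is at (255.3,168.3) and the tip at about (256.2,174), so once parallax is accounted for the tip is about 1 mm off-axis. I'll correct by 1 mm and enter the bore to just above the cap.

```bash
python3 -m handwheel '[[[-0.001,0,-0.001,0,0,0],[-0.001,0.01,-0.001,0,0,0],[-0.001,0.02,-0.001,0,0,0],[-0.001,0.03,-0.001,0,0,0],[-0.001,0.038,-0.001,0,0,0],[-0.001,0.038,-0.001,0,0,0],[-0.001,0.038,-0.001,0,0,0],[-0.001,0.038,-0.001,0,0,0]]]' -1 40
python3 - <<'E'
from h import *
st()
for i in range(4): snapshot('side'); print(np.round(r.get_state()['contact_force'],1), np.round(r.get_state()['tool_pos'],4))
E
```

```text
clock: 7.4
tool_pos: [0.4957, -0.1234, 0.1601]
eef_rot: [-0.519, 0.48, -0.481, 0.519]
contact_force: [-0.2, -0.2, 0.7]
opening: 0.196
7.4 [ 0.4957 -0.1234  0.1601] 
 [[ 0.077  0.001  0.997]
 [-0.997 -0.     0.077]
 [ 0.    -1.     0.001]] F [-0.2 -0.2  0.7] 0.19634687934218376
[ 0.   0.6 -0.3] [ 0.4957 -0.1234  0.1601]
[-0.4  0.1 -0.5] [ 0.4957 -0.1234  0.1601]
[-0.2 -0.1 -1.1] [ 0.4956 -0.1234  0.16  ]
[-0.1 -0.5 -0.7] [ 0.4955 -0.1234  0.1599]
```

```bash
for i in 1; do python3 -m handwheel '[[[0,0.001,0.001,0,0,0],[0,0.003,0.001,0,0,0],[0,0.005,0.001,0,0,0],[0,0.005,0.001,0,0,0]]]' -1 40
python3 -m handwheel '[[[0,0.001,0,0,0,0],[0,0.002,0,0,0,0],[0,0.002,0,0,0,0],[0,0.002,0,0,0,0]]]' -1 40
python3 -m handwheel '[[[0,0.001,0,0,0,0],[0,0.0015,0,0,0,0],[0,0.0015,0,0,0,0],[0,0.0015,0,0,0,0]]]' -1 40; done
python3 - <<'E'
from h import *
F=[]
for i in range(8): snapshot('side'); F.append(r.get_state()['contact_force'])
st();print(np.mean(F,0))
E
```

```text
clock: 7.93
tool_pos: [0.4966, -0.1233, 0.1545]
eef_rot: [-0.519, 0.48, -0.48, 0.519]
contact_force: [0.7, 0.7, 3.2]
opening: 0.2
clock: 8.27
tool_pos: [0.4966, -0.1233, 0.1527]
eef_rot: [-0.519, 0.48, -0.481, 0.519]
contact_force: [-0.3, 0.2, 4.2]
opening: 0.199
clock: 8.6
tool_pos: [0.497, -0.1235, 0.1519]
eef_rot: [-0.519, 0.48, -0.481, 0.519]
contact_force: [-0.9, -0.2, 10.1]
opening: 0.197
9.0 [ 0.497  -0.1235  0.1519] 
 [[ 0.077  0.002  0.997]
 [-0.997 -0.     0.077]
 [ 0.    -1.     0.002]] F [-0.7  0.5 10.8] 0.1995763889777331
[-0.36521433  0.14183497 10.47686486]
```

Fz went 3.8, 4.8, then 11 N (baseline removed) and the tool stopped going down. That fits the spring range followed by the hard stop. One last look before handing in.

```bash
python3 - <<'E'
from h import *
im=snapshot('wrist'); t=snapshot('top')
a=cv2.resize(im[100:240,190:330],(400,400),interpolation=cv2.INTER_CUBIC); b=cv2.resize(t[90:310,50:450],(727,400))[:,:400]
save('w7.png',np.hstack([a,b]))
E
```

```text
(no output)
```

View pics/w7.png

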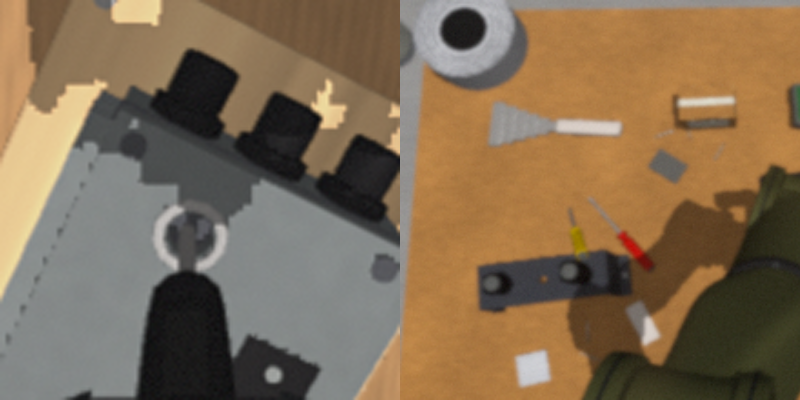

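The shaft goes down inside the reset rim (190,237 in the crop). The thick driver, stubby, putty knife and carton are where they were. Handing in.

```bash
python3 - <<'E'
from h import *
st(); print(job.finish_job())
E
```

```text
9.1 [ 0.497  -0.1235  0.1519] 
 [[ 0.077  0.002  0.997]
 [-0.997 -0.     0.077]
 [ 0.    -1.     0.002]] F [-0.8  0.  11.4] 0.19802864603759726
the job is handed in; nothing more can be done
None
```

I took the slim screwdriver from the rack's middle hole, lowered it through the reset opening (the one by the cable glands) and pressed the button until it stopped. I handed the job in at 9.1 s with it still gripped and holding the button down; no verdict was reported.

- **Press:** the last push was about 11–12 N vertical, with under 1 N sideways. Force rose along the spring range and then the tool stopped descending, which fits the button being fully down. I inferred this from force and position, since I could not read the button's travel directly.
- **Fit and grip:** the last wrist picture shows the shaft inside the reset rim, and the gripper opening of 17.5 mm matches the 18 mm handle. The driver never went near the mode opening.
- **Other tools:** in the last top view the thick driver, stubby driver, putty knife and carton are where they started. I did not recheck the hammer, tape and multimeter, but the arm did not pass near them.
- **What went wrong:** on the way down to the handle the gripper touched the yellow look-alike driver, and it and the red one shifted. They are not on the judged list.
- **Disagreement:** the first wrist estimate of the driver's y differed from the top camera by about 10 mm. A second look from nearer resolved it before the grasp.

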